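# Scan the sample, then rock the cask's tight bung free

## Task

Log the sample first: pick up the hand scanner, hold it steady for a second with its window facing down about 8 cm above the middle of the barcode label on the sample sheet, and lay it back down flat on the desk. Then grip the tab of the tight bung in the top of the little cask and rock it side to side, towards one keeper plate and then the other, until it comes free without brute force, and finish while still holding it: roughly upright over its hole, just clear of it by a finger's breadth or two, touching nothing but your gripper. Leave the drinking glass, the bottle and the jar where they stand.

Things in the scene. Friction and masses are not known exactly. Their poses are not given: they have to be found in the camera images.
- scanner: Hand scanner, loose, 180 g, lying flat on the desk. 160 mm long along its x. Grey handle: bar 30 mm wide (y), x = -80 to +35 mm, its sides at heights 10 to 36 mm; black head 46 x 52 x 36 mm tall, centred at x = +57 mm, its window in the underside. Centre of mass near x = +10 mm. Origin: underside, x = 0; z up. Grip the handle across y from above, near x = 0.
- scan_window (a point): Centre of the scan window in the underside of the scanner's head (57 mm along the scanner's +x from its origin, at its underside); axes as the scanner's, so it looks along -z.
- label (a point): Middle of the barcode label (36 x 62 mm, face up) on the sample sheet, a sheet of paper 148 x 105 mm lying flat on the desk; z up, 2 mm above the desk.
- cask: Small wooden cask (260 mm long, 170 mm thick) lying on a low wooden cradle, fixed to the desk. Origin on the desk under its middle; x along the cask, y across it, z up. On top is a wooden boss 100 x 104 mm with the bung hole; its flat top is 212 mm above the desk and nothing of the cask is higher.
- hole (a point): Centre of the bung hole, level with the top of the boss and keeper plates (212 mm above the desk); axes as the cask's. Between two steel guide bars the hole is 48 mm wide along x; along y the two keeper plates close over it.
- bung_foot (a point): Centre of the ball foot of the bung (ball radius 12 mm, 12 mm above its origin), about which it rocks. The shoulder is caught under both keeper plates (1.5 mm play upward, 4.5 mm overlap a side): a straight pull does not free it. Tilting along the cask's y pushes the plate on that side outward; 0.14 to 0.17 rad to each side opens them enough.
- bung: Loose wooden bung, 120 g, upright in the hole. Origin: its lowest point, 63.5 mm below the top of the boss; z up. From below: ball-footed stem 24 mm thick (0 to 40 mm), shoulder 42 mm across (40 to 52), neck 32 mm across (52 to 72), tab (72 to 110) 44 mm along x, 22 mm thick along y: grip it across y from above. Its y lies along the cask's y within 6 degrees.
- keeper_a (a joint): Outward slide (m) of the aluminium keeper plate on the cask's +y side of the hole: 46 mm wide (x), 10 mm thick, its top flush with the top of the boss, inner edge 16.5 mm from the hole's centre at 0. Stiff: yields at about 7 N and stays where it is pushed; stops at 6.5 mm. The bung passes when both plates together are open by a bit more than 9 mm.
- keeper_b (a joint): The same for the plate on the cask's -y side.
- glass: Drinking glass, 72 mm diameter, 120 mm tall, standing on the desk; leave alone. Origin: centre of the underside.
- bottle: Amber bottle, 62 mm diameter, 190 mm tall, standing on the desk; leave alone. Origin: centre of the underside.
- jar: Closed jar, 70 mm diameter, 90 mm tall, standing on the desk; leave alone. Origin: centre of the underside.
Mind the look-alikes: they are no part of the job. Of the things like the bung, leave any that is red; of the rest the smaller one is meant.

How it is judged:
By the outcome, as a careful person would: the job done as asked, in the order asked, and still so for the second after the job is handed in, while the arm keeps its last pose, push and grip.
It also fails if it takes over 58 s, if anything falls off the work surface, if the arm or the gripper's body presses on something with over 40 N, if the wrist force passes 120 N, or if a joint passes its speed limit or range.

## Robot

A 6-joint arm with a two-finger parallel gripper is mounted at the origin on the work surface. World frame = base frame: x ahead of the robot, y to its left, z up, the work surface at z = 0. Lengths are in m, angles in rad, forces in N, time in s.
With the tool pointing down it reaches from about 0.375 to 0.925 m from the base axis. Payload 5.7 kg.
Tool frame: the origin (TCP) lies midway between the tips of the shut fingers; the grasp point (between the pads) lies grip_depth behind it (grip_depth is the distance from the TCP to the grasp point, in m); z points along the fingers, y is the line along which they close (so a half turn about z gives the same grasp; the last joint's range is limited). The gripper opens to 88 mm and grips with 3 to 60 N. Pads are 20 mm wide; open, the fingers measure 115 mm over their backs; the gripper's body (75 mm by 178 mm) begins 61 mm behind the grasp point.
Start: joints at [-1.373, 0.359, 1.51, -0, 1.272, -0.115], TCP at [0.185, -0.571, 0.223] pointing down, gripper open.
Joint ranges: [-2.97, 2.97], [-1.01, 2.36], [0.21, 2.38], [-0.96, 4.11], [0.2, 2.71], [-2.98, 2.98]. Speed limits (rad/s): [2.39, 2.39, 3.14, 3.14, 3.14, 3.14].

## Interface

Orientations are given as a unit quaternion [w, x, y, z].
In Python, from plant import observe, get_image, job_done, grip_depth gives the robot as it stands.
- The arm moves only by the tool step_arm, never from a script. Its argument "moves" is one flat list of numbers, 7 for each row, row after row: the turn, a rotation vector about the tool's x, y, z in units of 6 degrees (1.0 is 6 degrees), then the shift along the tool's x, y, z in units of 25 mm (1.0 is 25 mm), then the closure, from 0 (fully open) to 1 (shut). A call has 1 to 5 rows; each row is the pose to reach, as a shift and turn from the pose commanded when the call began, along the tool's axes at that moment; what a row does not reach only later rows make up. A row lasts 1/12 s, in which the tool goes at most 41.7 mm and 7.16 degrees, less where a joint would pass 70% of its speed; a pose out of reach is approached as far as the arm can. A call with a gripper value outside its range is refused whole. The fingers move at their own pace and stop on an object; the grip force is fixed at half the most. Time passes only in rows, so rows that repeat a pose let the fingers close. It gives the time, the measured TCP pose, the force, the opening and the grip force at its end, in the units of the state.
- observe(): the state, without advancing time (a new reading comes with each control period).
- get_image(name): name is "side" or "top"; returns a dict with "image" (400x640x3 uint8, red, green, blue), "intrinsics" (3x3 intrinsics, pixels), "extrinsics" (4x4, takes a point from world to camera coordinates). Camera axes: x right, y up, looking along -z (the intrinsics and any distortion apply to the point x, -y, -z); pixel columns grow to the right and rows downward; lengths in m; the calibration is good to about 2 mm. A picture is of the moment at which its call begins. There is no depth.
- job_done(): hands the job in; it is judged then, once.
The state is a dict: "time_s": time; "qpos": joint angles; "joint_velocities": joint speeds; "effort": joint torques, N m; "tool_pos": TCP position; "tool_rot": TCP orientation; "force": force on the tool from outside, world axes, zero at the start; "moment": the same for the moment, N m; "gripper_width": finger opening in m; "gripper_force": force on a finger pad.
Only numpy, scipy, OpenCV 4.12 (cv2) and the standard library are available. Lean on these libraries where they do the work, as an engineer would, in place of code of your own. Each camera call takes 0.05 s, during which the arm holds its last target. There are 200 camera calls.

## Working session

There is one attempt and no reset: what is moved stays moved. The work goes in short steps, Python scripts to look and compute and a tool call to move; the robot and the scene stay as the last step left them, time stands still between calls to the robot, and variables do not carry over. Pictures are saved under pics/ and viewed, at most 10 in all, crops included, and the job is handed in when it is done.

Besides the shell and the picture viewer there is one more tool, called by a JSON object that holds its "name" and its "arguments". step_arm: Moves the arm, as the interface text tells. Its arguments: {"type":"object","properties":{"moves":{"type":"array","items":{"type":"number"}}},"required":["moves"]}

```bash
mkdir -p pics
cat > h.py <<'E'
import numpy as np, cv2
from plant import observe,get_image,grip_depth
from scipy.spatial.transform import Rotation as R
def snap(n,f):
    d=get_image(n); cv2.imwrite('pics/'+f,d['image'][:,:,::-1]); return d
def ray(d,u,v):
    K=np.array(d['intrinsics']);E=np.array(d['extrinsics'])
    c=np.linalg.inv(K)@[u,v,1]; c=c*[1,-1,-1]
    Rm=E[:3,:3]; return -Rm.T@E[:3,3], Rm.T@c
def onz(d,u,v,z):
    o,r=ray(d,u,v); return o+r*(z-o[2])/r[2]
def proj(d,p):
    E=np.array(d['extrinsics']);c=(E@np.append(p,1))[:3]*[1,-1,-1]; q=np.array(d['intrinsics'])@c; return q[:2]/q[2]
def rot(): 
    w,x,y,z=observe()['tool_rot']; return R.from_quat([x,y,z,w])
E
python3 - <<'E'
from h import *
import pickle
a=snap('top','t0.png');b=snap('side','s0.png');pickle.dump((a,b),open('c0.pkl','wb'))
print(grip_depth,observe())
for d in(a,b):print(d['intrinsics'],d['extrinsics'],[k for k in d])
E
```

```text
0.0187 {'time_s': 0.1, 'qpos': array([-1.37310452e+00,  3.59450707e-01,  1.51127556e+00,  1.39418156e-05,
        1.27248749e+00, -1.15110999e-01]), 'joint_velocities': array([-2.34478694e-03, -2.06512252e-03, -2.01407703e-03, -1.23085322e-03,
       -8.53142462e-04, -6.91638618e-05]), 'effort': array([ 1.13733545e-04, -5.16359138e+01, -2.71406293e+01,  6.76360913e-02,
        2.76231556e-02, -2.94084202e-05]), 'tool_pos': array([ 0.18451045, -0.57030443,  0.22190159]), 'tool_rot': array([-8.10135593e-04,  9.87794207e-01,  1.55762471e-01, -2.68027937e-05]), 'force': array([ 0.52312189,  0.50883725, -0.31738767]), 'moment': array([ 0.05235793, -0.00639126, -0.00409464]), 'gripper_force': 0.0, 'gripper_width': 0.08773055879895826}
[[364.65250273   0.         320.18954097]
 [  0.         364.65250273 195.46360977]
 [  0.           0.           1.        ]] [[-6.53644415e-05 -9.99918023e-01 -1.28040326e-02  2.34910559e-02]
 [ 9.96492072e-01 -1.13666342e-03  8.36795035e-02 -6.24552585e-01]
 [-8.36871976e-02 -1.27536473e-02  9.96410456e-01 -1.06028455e+00]
 [ 0.00000000e+00  0.00000000e+00  0.00000000e+00  1.00000000e+00]] ['image', 'intrinsics', 'extrinsics']
[[435.71803129   0.         314.81361833]
 [  0.         435.71803129 200.75790761]
 [  0.           0.           1.        ]] [[-0.78860517 -0.61489176  0.00316327  0.47962508]
 [ 0.36701567 -0.46656149  0.80474833 -0.32642897]
 [-0.49335726  0.63578966  0.59360772 -0.91100597]
 [ 0.          0.          0.          1.        ]] ['image', 'intrinsics', 'extrinsics']
```

View pics/t0.png

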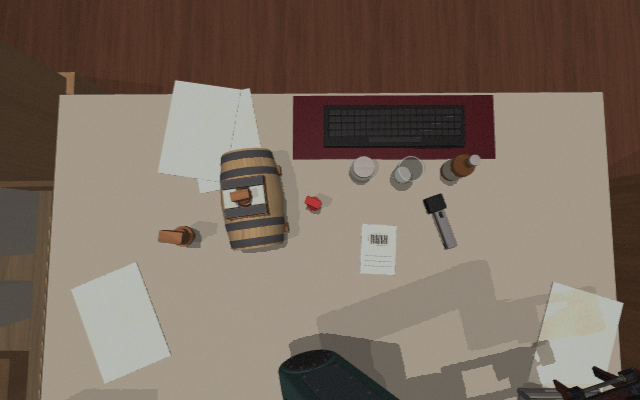

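View pics/s0.png

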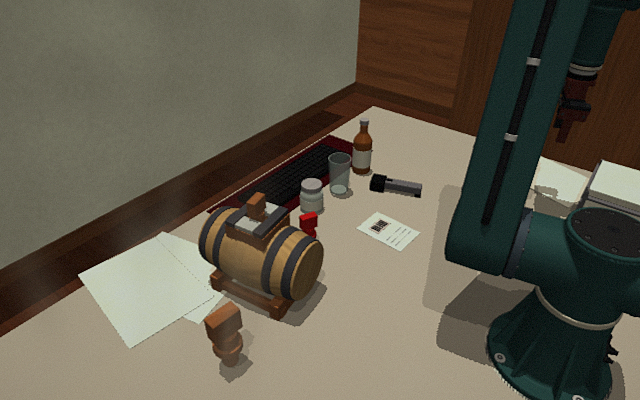

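Top view: the things like the bung are the wooden one in the cask (241,195), the bigger wooden one standing loose (177,236) and a red one (313,203). I choose the one in the cask. The scanner's head is at (434,204) and its handle runs to (450,246). The label is at (379,240), and the jar (363,168), glass (408,170) and bottle (460,167) stand behind it.

Run:
```python
from h import *
import pickle
a,b=pickle.load(open('c0.pkl','rb'))
im=a['image'][:,:,::-1]
c1=cv2.resize(im[145:255,210:300],None,fx=4.4,fy=4.4,interpolation=cv2.INTER_CUBIC)
c2=cv2.resize(im[185:285,355:465],None,fx=3.6,fy=3.6,interpolation=cv2.INTER_CUBIC)
H=max(c1.shape[0],c2.shape[0]);out=np.zeros((H,c1.shape[1]+c2.shape[1],3),np.uint8)
out[:c1.shape[0],:c1.shape[1]]=c1;out[:c2.shape[0],c1.shape[1]:]=c2
print(out.shape,c1.shape);cv2.imwrite('pics/crop.png',out)
g=im.max(2).astype(int); sub=np.zeros_like(g,bool)
# scanner: dark in its box
hsv=cv2.cvtColor(np.ascontiguousarray(im),cv2.COLOR_BGR2HSV)
m=np.zeros(g.shape,np.uint8); m[188:256,418:464]=(g[188:256,418:464]<135)
black=m*(g<40)
for n,k in(('all',m),('black',black.astype(np.uint8))):
    cs,_=cv2.findContours(k,cv2.RETR_EXTERNAL,cv2.CHAIN_APPROX_NONE);c=max(cs,key=cv2.contourArea)
    print(n,cv2.minAreaRect(c),cv2.contourArea(c))
m=np.zeros(g.shape,np.uint8); m[230:250,366:394]=(g[230:250,366:394]<130)
ys,xs=np.nonzero(m);print('label',xs.min(),xs.max(),ys.min(),ys.max())
```

```text
(484, 792, 3) (484, 396, 3)
all ((440.6499938964844, 221.9500274658203), (55.97230911254883, 21.50348663330078), 71.56504821777344) 822.0
black ((434.2397155761719, 203.47262573242188), (15.098308563232422, 18.609542846679688), 69.44395446777344) 248.0
label 371 386 235 243
```

View pics/crop.png

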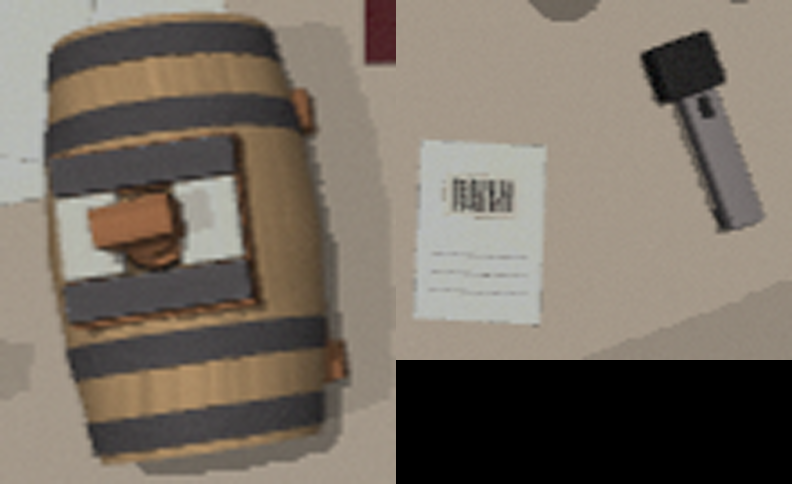

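The crop shows the boss with two dark guide bars and pale keeper plates at left and right (±y), and the bung tab at crop (135,222). It looks longer along world y than I expected, so I'll check that in the side view. The scanner's head is up and to the left of its handle, and the barcode is at crop (480,196).

Run:
```python
from h import *
import pickle
a,b=pickle.load(open('c0.pkl','rb'))
c1=cv2.resize(a['image'][170:225,215:275,::-1],(400,367),interpolation=cv2.INTER_CUBIC)
c2=cv2.resize(b['image'][185:240,225:285,::-1],(400,367),interpolation=cv2.INTER_CUBIC)
cv2.imwrite('pics/crop2.png',np.hstack([c1,c2]))
# label & scanner
cen=lambda u,v,z:onz(a,u,v,z).round(4)
print('cam',ray(a,0,0)[0],ray(b,0,0)[0])
print('label',cen(378.5,239.4,.002), 'sheet', [cen(355+(u-396)/3.6,185+v/3.6,0) for u,v in((422,140),(546,146),(540,325),(414,318))])
f=lambda u,v,z:cen(355+(u-396)/3.6,185+v/3.6,z)
print('head corners top z36',[f(u,v,.036) for u,v in((642,50),(708,31),(722,76))])
print('handle end top z36',[f(u,v,.036) for u,v in((719,226),(756,214))])
print('handle head end',[f(u,v,.036) for u,v in((680,100),(718,88))])
g=lambda u,v,z:cen(210+u/4.4,145+v/4.4,z)
print('plate/bars corners',[g(u,v,.212) for u,v in((57,197),(66,283),(235,177),(243,262))])
print('boss', [g(u,v,.212) for u,v in((53,158),(237,135),(70,318),(257,299))])
for p in[(.536,.19,.2585),(.536,.19,.212)]:print(proj(a,p),proj(b,p))
```

```text
cam [0.53363099 0.00925673 1.10904164] [0.04858796 0.7218265  0.80195616]
label [ 0.4937 -0.1521  0.002 ] sheet [array([ 0.5403, -0.1038,  0.    ]), array([ 0.5352, -0.2078,  0.    ]), array([ 0.3871, -0.2002,  0.    ]), array([ 0.3926, -0.0958,  0.    ])]
head corners top z36 [array([ 0.6133, -0.2803,  0.036 ]), array([ 0.6288, -0.3344,  0.036 ]), array([ 0.592 , -0.3447,  0.036 ])]
handle end top z36 [array([ 0.4708, -0.3389,  0.036 ]), array([ 0.4804, -0.3689,  0.036 ])]
handle head end [array([ 0.5725, -0.3102,  0.036 ]), array([ 0.5822, -0.3412,  0.036 ])]
plate/bars corners [array([0.6234, 0.262 , 0.212 ]), array([0.5749, 0.2558, 0.212 ]), array([0.6346, 0.1615, 0.212 ]), array([0.5866, 0.1564, 0.212 ])]
boss [array([0.6456, 0.2647, 0.212 ]), array([0.6585, 0.1607, 0.212 ]), array([0.5553, 0.2531, 0.212 ]), array([0.5659, 0.1483, 0.212 ])]
[247.32774547 225.072664  ] [286.24964128 205.7512786 ]
[251.3363597  225.12512194] [287.02952231 223.15769023]
```

View pics/crop2.png

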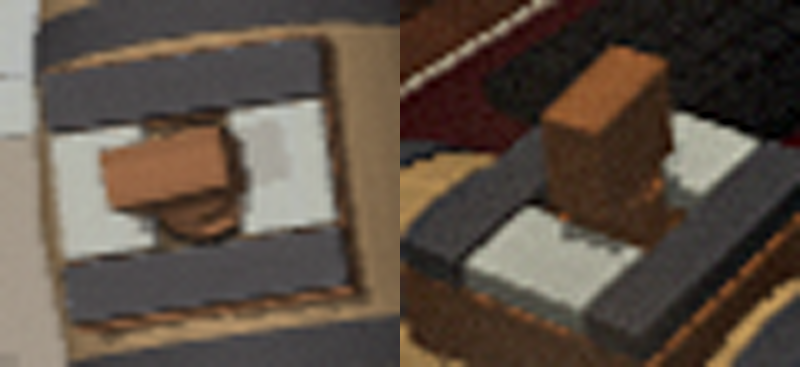

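Both views agree that the tab is long across the plates (world y), with the cask's yaw about 7° and the bung's about 12°. The hole is near (0.606, 0.208). The scanner's origin is near (0.548, -0.331) with yaw about 17.7°, which already matches the tool. The label is at (0.494, -0.152). I'm setting out now.

{"name": "step_arm", "arguments": {"moves": [0,0,0,16.8,-4.6,0,0,0,0,0,16.8,-4.6,0,0,0,0,0,16.8,-4.6,0,0,0,0,0,16.8,-4.6,0,0,0,0,0,16.8,-4.6,0,0]}}

```text
time_s: 0.52
tool_pos: [0.36, -0.4552, 0.2223]
tool_rot: [-0.0, 0.988, 0.155, -0.0]
force: [-0.3, -0.2, 0.5]
gripper_width: 0.088
gripper_force: 0.0
```

```bash
cat >> h.py <<'E'
def to(p,rotvec_world=None):
    "print shift in tool units to reach TCP p from here"
    o=observe(); r=rot(); print('t',round(o['time_s'],2),'tcp',o['tool_pos'].round(4),'F',o['force'].round(1),'M',o['moment'].round(2),'w',round(o['gripper_width'],4),'gf',round(o['gripper_force'],1))
    print('axes',r.as_matrix().round(3).tolist())
    print('shift',(r.inv().apply(np.array(p)-o['tool_pos'])/.025).round(2))
    if rotvec_world is not None: print('turn',(r.inv().apply(rotvec_world)/np.radians(6)).round(2))
E
python3 -c "
from h import *
to([.548,-.331,.12])
b=pickle=None
import pickle
a,b=pickle.load(open('c0.pkl','rb'))
g=lambda u,v:onz(b,225+(u-400)/6.67,185+v/6.67,.2585).round(4)
print([g(*p) for p in((543,125),(620,45),(668,60),(600,130))])
h=lambda u,v:onz(a,215+u/6.67,170+v/6.67,.2585).round(4)
print([h(*p) for p in((102,150),(222,125),(228,190),(120,208))])
"
```

```text
t 0.52 tcp [ 0.36   -0.4552  0.2223] F [-0.3 -0.2  0.5] M [0. 0. 0.] w 0.088 gf 0.0
axes [[0.952, 0.307, -0.0], [0.307, -0.952, 0.001], [-0.0, -0.001, -1.0]]
shift [ 8.68 -2.41  4.09]
[array([0.6056, 0.2359, 0.2585]), array([0.6169, 0.1898, 0.2585]), array([0.599 , 0.1863, 0.2585]), array([0.5898, 0.2268, 0.2585])]
[array([0.6123, 0.2314, 0.2585]), array([0.6211, 0.1892, 0.2585]), array([0.5981, 0.1867, 0.2585]), array([0.5918, 0.2246, 0.2585])]
```

{"name": "step_arm", "arguments": {"moves": [0,0,0,8.7,-2.4,4,0,0,0,0,8.7,-2.4,4,0,0,0,0,8.7,-2.4,4,0,0,0,0,8.7,-2.4,4,0,0,0,0,8.7,-2.4,4,0]}}

```text
time_s: 0.93
tool_pos: [0.5191, -0.3505, 0.1372]
tool_rot: [-0.0, 0.988, 0.156, -0.0]
force: [0.5, 0.1, 0.6]
gripper_width: 0.0878
gripper_force: 0.0
```

{"name": "step_arm", "arguments": {"moves": [0,0,0,1.7,-0.5,0.8,0,0,0,0,1.7,-0.5,0.8,0,0,0,0,1.7,-0.5,0.8,0]}}

```text
time_s: 1.18
tool_pos: [0.5553, -0.3243, 0.1161]
tool_rot: [-0.001, 0.988, 0.158, -0.001]
force: [-0.9, -0.6, -1.2]
gripper_width: 0.0879
gripper_force: 0.0
```

```bash
python3 -c "
from h import *
to([.548,-.331,.012])
a=snap('top','t1.png');b=snap('side','s1.png')
o=observe()['tool_pos'];print(proj(a,o),proj(b,o))
c1=cv2.resize(a['image'][170:270,390:500,::-1],(400,364),interpolation=cv2.INTER_CUBIC)
c2=cv2.resize(b['image'][130:230,340:450,::-1],(400,364),interpolation=cv2.INTER_CUBIC)
cv2.imwrite('pics/crop3.png',np.hstack([c1,c2]))
"
```

```text
t 1.18 tcp [ 0.5553 -0.3243  0.1161] F [-0.9 -0.6 -1.2] M [-0.01  0.02 -0.  ] w 0.0879 gf 0.0
axes [[0.95, 0.311, -0.003], [0.311, -0.95, 0.002], [-0.002, -0.003, -1.0]]
shift [-0.35  0.18  4.16]
[449.41643186 218.5225638 ] [395.30918925 159.73680707]
```

View pics/crop3.png

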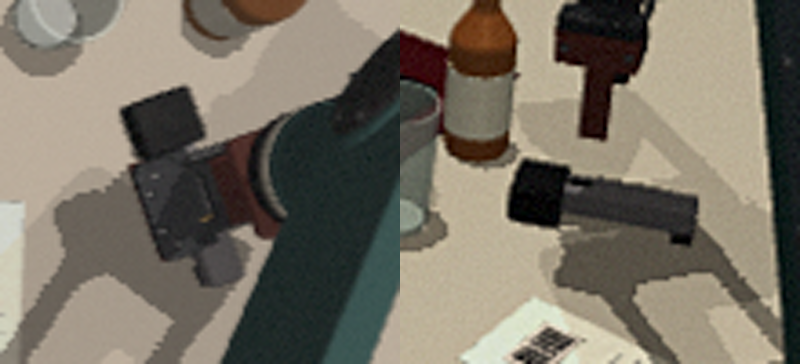

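The close view shows the gripper above the scanner's handle, aligned with it: head at crop (162,122), handle end at (218,270). I'm going down.

{"name": "step_arm", "arguments": {"moves": [0,0,0,-0.35,0.2,2,0,0,0,0,-0.35,0.2,4.1,0,0,0,0,-0.35,0.2,4.1,0,0,0,0,-0.35,0.2,4.1,0,0,0,0,-0.35,0.2,4.1,0]}}

```text
time_s: 1.7
tool_pos: [0.5462, -0.3355, 0.0158]
tool_rot: [-0.001, 0.988, 0.155, -0.001]
force: [0.9, -0.1, -0.3]
gripper_width: 0.0878
gripper_force: 0.0
```

{"name": "step_arm", "arguments": {"moves": [0,0,0,0,0,0,1,0,0,0,0,0,0,1,0,0,0,0,0,0,1,0,0,0,0,0,0,1,0,0,0,0,0,0,1]}}

```text
time_s: 2.12
tool_pos: [0.5484, -0.3348, 0.0169]
tool_rot: [0.001, 0.988, 0.156, 0.001]
force: [0.3, -0.7, 0.1]
gripper_width: 0.058
gripper_force: 0.0
```

{"name": "step_arm", "arguments": {"moves": [0,0,0,0,0,0,1,0,0,0,0,0,0,1,0,0,0,0,0,0,1]}}

```text
time_s: 2.37
tool_pos: [0.5478, -0.3344, 0.0158]
tool_rot: [-0.0, 0.988, 0.156, -0.0]
force: [-0.6, -0.2, -0.0]
gripper_width: 0.0381
gripper_force: 0.0
```

```bash
python3 -c "
from h import *
to([.548,-.331,.094])"
```

```text
t 2.37 tcp [ 0.5478 -0.3344  0.0158] F [-0.6 -0.2 -0. ] M [ 0.02  0.03 -0.  ] w 0.0381 gf 0.0
axes [[0.951, 0.308, -0.0], [0.308, -0.951, 0.0], [0.0, -0.0, -1.0]]
shift [ 0.05 -0.13 -3.13]
```

{"name": "step_arm", "arguments": {"moves": [0,0,0,0,0,0.25,0.5,0,0,0,0,0,0.25,0.5,0,0,0,0,0,0.25,1,0,0,0,0,0,0.25,1,0,0,0,0,0,0.25,1]}}

```text
time_s: 2.78
tool_pos: [0.5477, -0.3345, 0.0093]
tool_rot: [-0.0, 0.988, 0.156, -0.0]
force: [-1.1, -0.2, -0.7]
gripper_width: 0.0302
gripper_force: 29.8
```

{"name": "step_arm", "arguments": {"moves": [0,0,0,0,0,0,1,0,0,0,0,0,0,1,0,0,0,0,0,0,1,0,0,0,0,0,0,1]}}

```text
time_s: 3.12
tool_pos: [0.5477, -0.3344, 0.0094]
tool_rot: [-0.0, 0.988, 0.156, -0.0]
force: [-0.3, -1.1, -2.2]
gripper_width: 0.0298
gripper_force: 29.8
```

```bash
python3 -c "
from h import *
to([.548,-.331,.094])"
```

```text
t 3.12 tcp [ 0.5477 -0.3344  0.0094] F [-0.3 -1.1 -2.2] M [0.01 0.01 0.03] w 0.0298 gf 29.8
axes [[0.951, 0.308, -0.0], [0.308, -0.951, 0.0], [-0.0, -0.0, -1.0]]
shift [ 0.05 -0.12 -3.38]
```

{"name": "step_arm", "arguments": {"moves": [0,0,0,0,0,-1.2,1,0,0,0,0,0,-2.4,1,0,0,0,0,0,-3.3,1,0,0,0,0,0,-3.3,1,0,0,0,0,0,-3.3,1]}}

```text
time_s: 3.53
tool_pos: [0.5487, -0.3351, 0.0932]
tool_rot: [0.001, 0.988, 0.156, 0.001]
force: [-0.3, 0.7, -1.8]
gripper_width: 0.03
gripper_force: 29.8
```

{"name": "step_arm", "arguments": {"moves": [0,0,0,-0.4,-1.2,0,1,0,0,0,-0.8,-2.6,0,1,0,0,0,-1.2,-4,0,1,0,0,0,-1.6,-5.4,0,1,0,0,0,-1.9,-6.6,0,1]}}

```text
time_s: 3.95
tool_pos: [0.4482, -0.1892, 0.09]
tool_rot: [-0.002, 0.988, 0.156, -0.002]
force: [0.3, 0.3, -1.4]
gripper_width: 0.0298
gripper_force: 29.8
```

```bash
python3 -c "
from h import *
to([.4394,-.1694,.0914])
a=snap('top','t2.png');b=snap('side','s2.png')
c1=cv2.resize(a['image'][180:290,340:460,::-1],(400,367),interpolation=cv2.INTER_CUBIC)
c2=cv2.resize(b['image'][140:260,330:460,::-1],(398,367),interpolation=cv2.INTER_CUBIC)
cv2.imwrite('pics/crop4.png',np.hstack([c1,c2]))
o=observe()['tool_pos'];r=rot().as_matrix()
for d,(x0,y0,s,k) in((a,(340,180,3.333,0)),(b,(330,140,3.06,400))):
  w=proj(d,o+r[:,0]*.034+[0,0,.027]);print('pred head back top',(w-[x0,y0])*s+[k,0]);w=proj(d,o+r[:,0]*.080+[0,0,.027]);print('front top',(w-[x0,y0])*s+[k,0])
"
```

```text
t 3.95 tcp [ 0.4482 -0.1892  0.09  ] F [ 0.3  0.3 -1.4] M [-0.05 -0.02  0.  ] w 0.0298 gf 29.8
axes [[0.952, 0.307, -0.004], [0.307, -0.952, 0.003], [-0.003, -0.004, -1.0]]
shift [-0.09 -0.86 -0.05]
pred head back top [178.52463937 223.30249205]
front top [159.95145655 168.91746092]
pred head back top [590.5900875  158.56488076]
front top [540.10573987 148.69563162]
```

View pics/crop4.png

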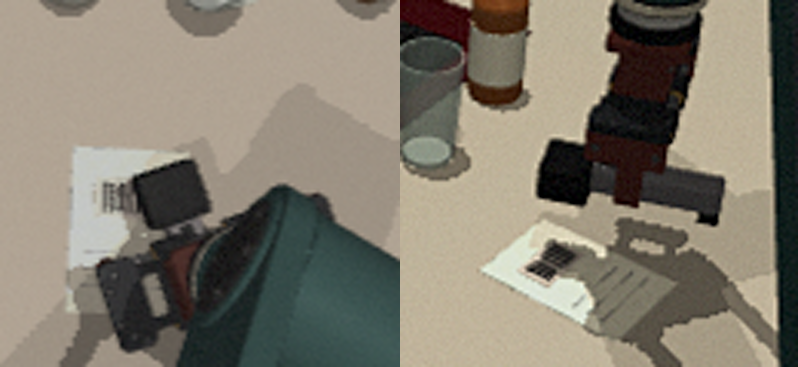

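The head's top (front mid at crop (162,168), back mid at (180,222)) is where I predicted, so the grasp is as planned. The window is about 22 mm short of the barcode, so I'll finish the shift and hold.

{"name": "step_arm", "arguments": {"moves": [0,0,0,-0.05,-0.5,-0.05,1,0,0,0,-0.1,-0.85,-0.05,1,0,0,0,-0.1,-0.85,-0.05,1,0,0,0,-0.1,-0.85,-0.05,1,0,0,0,-0.1,-0.85,-0.05,1]}}

```text
time_s: 4.47
tool_pos: [0.4437, -0.1733, 0.0932]
tool_rot: [0.0, 0.988, 0.156, 0.0]
force: [0.9, 0.3, -1.8]
gripper_width: 0.0297
gripper_force: 29.8
```

```bash
python3 -c "
from h import *
to([.4394,-.1694,.0914])"
```

```text
t 4.47 tcp [ 0.4437 -0.1733  0.0932] F [ 0.9  0.3 -1.8] M [ 0.    0.03 -0.06] w 0.0297 gf 29.8
axes [[0.952, 0.308, 0.001], [0.308, -0.952, -0.0], [0.001, 0.001, -1.0]]
shift [-0.11 -0.2   0.07]
```

{"name": "step_arm", "arguments": {"moves": [0,0,0,-0.15,-0.2,0.05,1,0,0,0,-0.15,-0.2,0.05,1,0,0,0,-0.15,-0.2,0.05,1,0,0,0,-0.15,-0.2,0.05,1,0,0,0,-0.15,-0.2,0.05,1]}}

```text
time_s: 4.88
tool_pos: [0.438, -0.1692, 0.092]
tool_rot: [0.0, 0.988, 0.156, 0.0]
force: [0.1, 0.9, -1.3]
gripper_width: 0.0297
gripper_force: 29.8
```

{"name": "step_arm", "arguments": {"moves": [0,0,0,0,0,0,1,0,0,0,0,0,0,1,0,0,0,0,0,0,1,0,0,0,0,0,0,1,0,0,0,0,0,0,1]}}

```text
time_s: 5.3
tool_pos: [0.4378, -0.169, 0.092]
tool_rot: [-0.0, 0.988, 0.156, 0.0]
force: [-0.5, 0.4, -2.0]
gripper_width: 0.03
gripper_force: 29.8
```

{"name": "step_arm", "arguments": {"moves": [0,0,0,0,0,0,1,0,0,0,0,0,0,1,0,0,0,0,0,0,1,0,0,0,0,0,0,1,0,0,0,0,0,0,1]}}

```text
time_s: 5.72
tool_pos: [0.4378, -0.169, 0.092]
tool_rot: [-0.0, 0.988, 0.156, -0.0]
force: [0.2, -0.0, -2.3]
gripper_width: 0.03
gripper_force: 29.8
```

{"name": "step_arm", "arguments": {"moves": [0,0,0,0,0,0,1,0,0,0,0,0,0,1,0,0,0,0,0,0,1,0,0,0,0,0,0,1,0,0,0,0,0,0,1]}}

```text
time_s: 6.13
tool_pos: [0.4378, -0.169, 0.092]
tool_rot: [-0.0, 0.988, 0.156, -0.0]
force: [-0.2, -0.3, -2.1]
gripper_width: 0.0298
gripper_force: 29.8
```

{"name": "step_arm", "arguments": {"moves": [0,0,0,0,0,0,1,0,0,0,0,0,0,1,0,0,0,0,0,0,1,0,0,0,0,0,0,1,0,0,0,0,0,0,1]}}

```text
time_s: 6.55
tool_pos: [0.4378, -0.169, 0.092]
tool_rot: [-0.0, 0.988, 0.156, 0.0]
force: [-0.1, -0.0, -1.2]
gripper_width: 0.0301
gripper_force: 29.8
```

```bash
python3 -c "
from h import *
to([.4394,-.1694,.0914])
to([.548,-.334,.0914])"
```

```text
t 6.55 tcp [ 0.4378 -0.169   0.092 ] F [-0.1 -0.  -1.2] M [-0.03  0.01 -0.01] w 0.0301 gf 29.8
axes [[0.951, 0.308, 0.0], [0.308, -0.951, 0.0], [0.0, -0.0, -1.0]]
shift [0.06 0.03 0.02]
t 6.55 tcp [ 0.4378 -0.169   0.092 ] F [-0.1 -0.  -1.2] M [-0.03  0.01 -0.01] w 0.0301 gf 29.8
axes [[0.951, 0.308, 0.0], [0.308, -0.951, 0.0], [0.0, -0.0, -1.0]]
shift [2.16 7.64 0.02]
```

Held for over 1.5 s. Now I'm taking the scanner back.

{"name": "step_arm", "arguments": {"moves": [0,0,0,0.4,1.4,0,1,0,0,0,0.8,2.9,0,1,0,0,0,1.2,4.4,0,1,0,0,0,1.7,5.9,0,1,0,0,0,2,7,0,1]}}

```text
time_s: 6.97
tool_pos: [0.5415, -0.3233, 0.0922]
tool_rot: [0.001, 0.988, 0.155, 0.001]
force: [0.4, 0.8, -2.2]
gripper_width: 0.0298
gripper_force: 29.8
```

{"name": "step_arm", "arguments": {"moves": [0,0,0,0.15,0.6,0.8,1,0,0,0,0.15,0.6,1.8,1,0,0,0,0.15,0.6,2.7,1,0,0,0,0.15,0.6,3,1,0,0,0,0.15,0.6,3,1]}}

```text
time_s: 7.38
tool_pos: [0.5455, -0.3319, 0.0145]
tool_rot: [-0.002, 0.988, 0.156, -0.002]
force: [-0.4, -0.1, -2.2]
gripper_width: 0.0297
gripper_force: 29.8
```

```bash
python3 -c "
from h import *
to([.548,-.334,.0094])"
```

```text
t 7.38 tcp [ 0.5455 -0.3319  0.0145] F [-0.4 -0.1 -2.2] M [0.01 0.01 0.02] w 0.0297 gf 29.8
axes [[0.951, 0.308, -0.004], [0.308, -0.951, 0.003], [-0.003, -0.004, -1.0]]
shift [0.07 0.11 0.2 ]
```

{"name": "step_arm", "arguments": {"moves": [0,0,0,0,0,0.1,1,0,0,0,0,0,0.2,1,0,0,0,0,0,0.2,1,0,0,0,0,0,0.2,1]}}

```text
time_s: 7.72
tool_pos: [0.548, -0.3336, 0.0131]
tool_rot: [0.001, 0.988, 0.156, 0.001]
force: [0.4, -0.9, -1.4]
gripper_width: 0.03
gripper_force: 29.8
```

{"name": "step_arm", "arguments": {"moves": [0,0,0,0,0,0.08,1,0,0,0,0,0,0.13,1,0,0,0,0,0,0.13,1,0,0,0,0,0,0.13,1]}}

```text
time_s: 8.05
tool_pos: [0.5478, -0.3336, 0.0092]
tool_rot: [0.0, 0.988, 0.156, 0.0]
force: [-0.1, 0.0, 2.0]
gripper_width: 0.0305
gripper_force: 29.9
```

The force changed sign, so the scanner is on the desk. I'm releasing it and rising straight up.

{"name": "step_arm", "arguments": {"moves": [0,0,0,0,0,0,0.5,0,0,0,0,0,0,0.3,0,0,0,0,0,0,0.3,0,0,0,0,0,0,0.3,0,0,0,0,0,0,0.3]}}

```text
time_s: 8.47
tool_pos: [0.5473, -0.3332, 0.0086]
tool_rot: [-0.0, 0.988, 0.156, -0.0]
force: [-0.4, -0.4, -0.6]
gripper_width: 0.0593
gripper_force: 0.0
```

{"name": "step_arm", "arguments": {"moves": [0,0,0,0,0,-0.8,0.3,0,0,0,0,0,-2,0.3,0,0,0,0,0,-3.5,0.2,0,0,0,0,0,-5,0.1,0,0,0,0,0,-6.6,0]}}

```text
time_s: 8.88
tool_pos: [0.5467, -0.3327, 0.1747]
tool_rot: [-0.001, 0.988, 0.156, -0.001]
force: [0.9, -0.0, -0.2]
gripper_width: 0.0781
gripper_force: 0.0
```

{"name": "step_arm", "arguments": {"moves": [0,0,0,0,0,-1.6,0,0,0,0,0,0,-3.2,0,0,0,0,0,0,-4.8,0,0,0,0,0,0,-5.6,0,0,0,0,0,0,-5.6,0]}}

```text
time_s: 9.3
tool_pos: [0.5498, -0.335, 0.3204]
tool_rot: [0.004, 0.988, 0.156, 0.004]
force: [1.0, -0.8, 1.2]
gripper_width: 0.0873
gripper_force: 0.0
```

```bash
python3 -c "
from h import *
to([.605,.209,.31],[0,0,0])
print('joints',observe()['qpos'].round(3))"
```

```text
t 9.3 tcp [ 0.5498 -0.335   0.3204] F [ 1.  -0.8  1.2] M [-0.04  0.    0.01] w 0.0873 gf 0.0
axes [[0.951, 0.308, 0.009], [0.308, -0.951, -0.006], [0.006, 0.009, -1.0]]
shift [  8.8  -20.03   0.29]
turn [0. 0. 0.]
joints [-0.655  0.351  1.281  0.     1.498  0.603]
```

{"name": "step_arm", "arguments": {"moves": [0,0,0,8.8,-20,0,0,0,0,0,8.8,-20,0,0,0,0,0,8.8,-20,0,0,0,0,0,8.8,-20,0,0,0,0,0,8.8,-20,0,0]}}

```text
time_s: 9.72
tool_pos: [0.5676, -0.1241, 0.3123]
tool_rot: [-0.001, 0.988, 0.155, -0.001]
force: [0.7, -0.5, 0.2]
gripper_width: 0.0876
gripper_force: 0.0
```

{"name": "step_arm", "arguments": {"moves": [0,0,1,5.3,-12,0,0,0,0,1,5.3,-12,0,0,0,0,1,5.3,-12,0,0,0,0,1,5.3,-12,0,0,0,0,1,5.3,-12,0,0]}}

```text
time_s: 10.13
tool_pos: [0.589, 0.0833, 0.3124]
tool_rot: [-0.0, 0.995, 0.104, -0.001]
force: [0.4, -0.3, -0.2]
gripper_width: 0.088
gripper_force: 0.0
```

```bash
python3 -c "
from h import *
to([.605,.209,.31],[0,0,0])
print('yaw',np.degrees(np.arctan2(*rot().as_matrix()[[1,0],0])))"
```

```text
t 10.13 tcp [0.589  0.0833 0.3124] F [ 0.4 -0.3 -0.2] M [ 0.01  0.01 -0.01] w 0.088 gf 0.0
axes [[0.978, 0.207, -0.002], [0.207, -0.978, 0.0], [-0.002, -0.0, -1.0]]
shift [ 1.66 -4.79  0.09]
turn [0. 0. 0.]
yaw 11.917825016255835
```

{"name": "step_arm", "arguments": {"moves": [0,0,0,0.5,-1.5,0,0,0,0,0,1.1,-3,0,0,0,0,0,1.6,-4.5,0,0,0,0,0,1.6,-4.5,0,0,0,0,0,1.6,-4.5,0,0]}}

```text
time_s: 10.55
tool_pos: [0.605, 0.2015, 0.312]
tool_rot: [0.0, 0.994, 0.106, -0.001]
force: [-0.0, -0.8, 0.1]
gripper_width: 0.0879
gripper_force: 0.0
```

```bash
python3 -c "
from h import *
to([.605,.209,.228])
a=snap('top','t3.png');b=snap('side','s3.png')
o=observe()['tool_pos'];print(proj(a,o),proj(b,o))
c1=cv2.resize(a['image'][170:270,390:500,::-1],(400,364),interpolation=cv2.INTER_CUBIC)
c2=cv2.resize(b['image'][130:240,200:320,::-1],(400,367),interpolation=cv2.INTER_CUBIC)[:364]
cv2.imwrite('pics/crop5.png',np.hstack([c1,c2]))
"
```

```text
t 10.55 tcp [0.605  0.2015 0.312 ] F [-0.  -0.8  0.1] M [-0.01  0.04 -0.01] w 0.0879 gf 0.0
axes [[0.978, 0.21, -0.003], [0.21, -0.978, -0.0], [-0.003, -0.0, -1.0]]
shift [ 0.07 -0.29  3.36]
[238.62305537 193.42430751] [257.073526   174.31015358]
```

View pics/crop5.png

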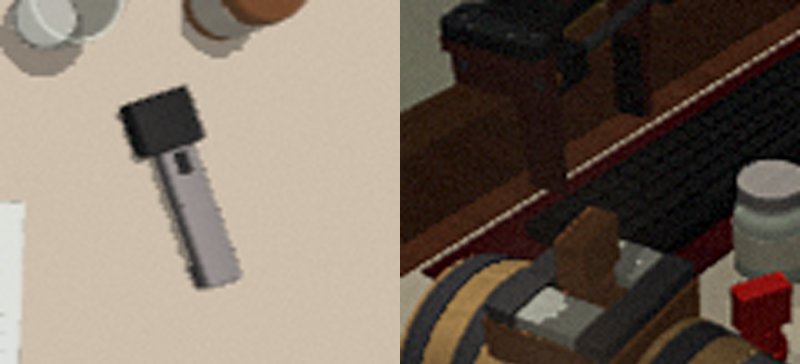

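The scanner lies flat at crop (180,190), with the bottle and glass untouched. In the side view the open fingers (tips at (550,185) and (630,110)) straddle the tab at (588,245). I'm going down and closing.

{"name": "step_arm", "arguments": {"moves": [0,0,0,0.05,-0.25,1,0,0,0,0,0.05,-0.25,2,0,0,0,0,0.05,-0.25,3,0,0,0,0,0.05,-0.25,3.2,0,0,0,0,0.05,-0.25,3.2,0]}}

```text
time_s: 11.07
tool_pos: [0.6042, 0.2039, 0.2317]
tool_rot: [0.0, 0.995, 0.103, -0.002]
force: [-0.3, -0.4, 0.6]
gripper_width: 0.0876
gripper_force: 0.0
```

```bash
python3 -c "
from h import *
to([.605,.209,.229])"
```

```text
t 11.07 tcp [0.6042 0.2039 0.2317] F [-0.3 -0.4  0.6] M [ 0.01 -0.02 -0.02] w 0.0876 gf 0.0
axes [[0.979, 0.205, -0.005], [0.205, -0.979, -0.001], [-0.005, 0.0, -1.0]]
shift [ 0.07 -0.19  0.11]
```

{"name": "step_arm", "arguments": {"moves": [0,0,0,0.05,-0.2,0.1,0,0,0,0,0.05,-0.2,0.1,0.3,0,0,0,0.05,-0.2,0.1,0.4,0,0,0,0.05,-0.2,0.1,0.4,0,0,0,0.05,-0.2,0.1,0.4]}}

```text
time_s: 11.48
tool_pos: [0.6066, 0.2112, 0.2323]
tool_rot: [-0.0, 0.995, 0.104, 0.001]
force: [0.1, 0.8, 0.4]
gripper_width: 0.0644
gripper_force: 0.0
```

{"name": "step_arm", "arguments": {"moves": [0,0,0,0,0,0,0.45,0,0,0,0,0,0,0.5,0,0,0,0,0,0,1,0,0,0,0,0,0,1]}}

```text
time_s: 11.82
tool_pos: [0.6061, 0.2111, 0.2314]
tool_rot: [-0.0, 0.995, 0.104, 0.0]
force: [-0.3, 0.2, 0.4]
gripper_width: 0.0439
gripper_force: 30.0
```

```bash
python3 -c "
from h import *
to([.605,.209,.229])"
```

```text
t 11.82 tcp [0.6061 0.2111 0.2314] F [-0.3  0.2  0.4] M [ 0.05 -0.    0.02] w 0.0439 gf 30.0
axes [[0.978, 0.207, 0.0], [0.207, -0.978, 0.0], [0.0, -0.0, -1.0]]
shift [-0.06  0.07  0.1 ]
```

Gripped, 44 mm wide as seen. Rocking slowly about the foot, 71 mm below the TCP, towards +y first.

{"name": "step_arm", "arguments": {"moves": [-0.25,-0.02,0,0,-0.07,0,1,-0.5,-0.04,0,0.01,-0.15,0,1,-0.75,-0.06,0,0.02,-0.22,0.01,1,-1.0,-0.08,0,0.02,-0.3,0.015,1,-1.0,-0.08,0,0.02,-0.3,0.015,1]}}

```text
time_s: 12.23
tool_pos: [0.6051, 0.2176, 0.2308]
tool_rot: [0.055, 0.993, 0.104, 0.001]
force: [0.9, -4.1, 0.9]
gripper_width: 0.0438
gripper_force: 30.0
```

```bash
cat >> h.py <<'E'
def tilt():
    z=-rot().as_matrix()[:,2]; c,s=np.cos(np.radians(7.3)),np.sin(np.radians(7.3))
    print('tilt cask x,y',round(z[0]*c+z[1]*s,4),round(-z[0]*s+z[1]*c,4),'foot est',(observe()['tool_pos']-z*.0709).round(4))
E
python3 -c "
from h import *
to([.605,.209,.229]);tilt()"
```

```text
t 12.23 tcp [0.6051 0.2176 0.2308] F [ 0.9 -4.1  0.9] M [-0.92 -0.2   0.01] w 0.0438 gf 30.0
axes [[0.978, 0.207, 0.014], [0.207, -0.972, -0.108], [-0.009, 0.109, -0.994]]
shift [-0.08  0.33  0.11]
tilt cask x,y -0.0001 0.1091 foot est [0.6061 0.2099 0.1603]
```

{"name": "step_arm", "arguments": {"moves": [-0.2,-0.02,0,0,-0.06,0,1,-0.4,-0.03,0,0,-0.12,0,1,-0.58,-0.05,0,0.01,-0.17,0.005,1,-0.58,-0.05,0,0.01,-0.17,0.005,1,-0.58,-0.05,0,0.01,-0.17,0.005,1]}}

```text
time_s: 12.65
tool_pos: [0.6047, 0.2214, 0.2306]
tool_rot: [0.085, 0.991, 0.104, 0.002]
force: [1.4, -5.0, 1.7]
gripper_width: 0.0436
gripper_force: 30.0
```

```bash
python3 -c "
from h import *
to([.605,.209,.229]);tilt()"
```

```text
t 12.65 tcp [0.6047 0.2214 0.2306] F [ 1.4 -5.   1.7] M [-1.02 -0.21  0.05] w 0.0436 gf 30.0
axes [[0.979, 0.205, 0.022], [0.206, -0.964, -0.167], [-0.014, 0.168, -0.986]]
shift [-0.09  0.47  0.15]
tilt cask x,y -0.0001 0.1685 foot est [0.6062 0.2096 0.1608]
```

{"name": "step_arm", "arguments": {"moves": [0.4,0.03,0,0,0.12,0,1,0.8,0.06,0,-0.01,0.24,0.01,1,1.2,0.1,0,-0.02,0.36,0.02,1,1.6,0.13,0,-0.04,0.475,0.04,1,1.6,0.13,0,-0.04,0.475,0.04,1]}}

```text
time_s: 13.07
tool_pos: [0.6061, 0.2099, 0.2314]
tool_rot: [-0.002, 0.995, 0.103, -0.0]
force: [0.8, 0.0, 0.1]
gripper_width: 0.0432
gripper_force: 30.0
```

{"name": "step_arm", "arguments": {"moves": [0.25,0.02,0,0,0.07,0,1,0.5,0.04,0,-0.01,0.15,0,1,0.75,0.06,0,-0.02,0.22,0.01,1,1.0,0.08,0,-0.02,0.3,0.015,1,1.0,0.08,0,-0.02,0.3,0.015,1]}}

```text
time_s: 13.48
tool_pos: [0.6068, 0.2046, 0.2312]
tool_rot: [-0.055, 0.993, 0.103, -0.001]
force: [-0.0, 4.1, 0.6]
gripper_width: 0.044
gripper_force: 30.0
```

{"name": "step_arm", "arguments": {"moves": [0.2,0.02,0,0,0.06,0,1,0.4,0.03,0,0,0.12,0,1,0.6,0.05,0,-0.01,0.175,0.005,1,0.6,0.05,0,-0.01,0.175,0.005,1,0.6,0.05,0,-0.01,0.175,0.005,1]}}

```text
time_s: 13.9
tool_pos: [0.6075, 0.2003, 0.2306]
tool_rot: [-0.087, 0.991, 0.103, -0.002]
force: [-0.1, 7.3, 2.2]
gripper_width: 0.044
gripper_force: 30.0
```

```bash
python3 -c "
from h import *
to([.605,.209,.229]);tilt()"
```

```text
t 13.9 tcp [0.6075 0.2003 0.2306] F [-0.1  7.3  2.2] M [1.24 0.17 0.01] w 0.044 gf 30.0
axes [[0.979, 0.204, -0.022], [0.205, -0.964, 0.171], [0.014, -0.172, -0.985]]
shift [-0.03 -0.35  0.12]
tilt cask x,y -0.0 -0.1726 foot est [0.6059 0.2124 0.1607]
```

{"name": "step_arm", "arguments": {"moves": [-0.4,-0.03,0,0,-0.12,0,1,-0.8,-0.06,0,0.01,-0.24,0.01,1,-1.2,-0.1,0,0.02,-0.36,0.02,1,-1.64,-0.13,0,0.04,-0.485,0.04,1,-1.64,-0.13,0,0.04,-0.485,0.04,1]}}

```text
time_s: 14.32
tool_pos: [0.6059, 0.2122, 0.2313]
tool_rot: [0.002, 0.994, 0.105, 0.0]
force: [-0.3, 1.1, 1.3]
gripper_width: 0.0437
gripper_force: 30.0
```

{"name": "step_arm", "arguments": {"moves": [0,0,0,0,0,-0.05,1,0,0,0,0,0,-0.1,1,0,0,0,0,0,-0.14,1,0,0,0,0,0,-0.14,1]}}

```text
time_s: 14.65
tool_pos: [0.6062, 0.2102, 0.2349]
tool_rot: [0.001, 0.995, 0.103, 0.0]
force: [0.2, 0.7, -0.2]
gripper_width: 0.0439
gripper_force: 30.0
```

```bash
python3 -c "
from h import *
to([.606,.211,.229]);tilt()"
```

```text
t 14.65 tcp [0.6062 0.2102 0.2349] F [ 0.2  0.7 -0.2] M [ 0.01  0.05 -0.03] w 0.0439 gf 30.0
axes [[0.979, 0.205, 0.0], [0.205, -0.979, -0.002], [-0.0, 0.002, -1.0]]
shift [ 0.   -0.03  0.24]
tilt cask x,y 0.0 0.0017 foot est [0.6062 0.2101 0.164 ]
```

3.5 mm up with no pull, so I'm carrying on gently.

{"name": "step_arm", "arguments": {"moves": [0,0,0,0,0,-0.1,1,0,0,0,0,0,-0.2,1,0,0,0,0,0,-0.3,1,0,0,0,0,0,-0.4,1,0,0,0,0,0,-0.4,1]}}

```text
time_s: 15.07
tool_pos: [0.6064, 0.2113, 0.2457]
tool_rot: [0.001, 0.995, 0.104, 0.001]
force: [-0.6, -0.1, -0.6]
gripper_width: 0.0438
gripper_force: 30.0
```

```bash
python3 -c "
from h import *
to([.606,.211,.229]);tilt()
b=snap('side','s4.png');a=snap('top','t4.png')
c2=cv2.resize(b['image'][150:240,210:310,::-1],(440,396),interpolation=cv2.INTER_CUBIC)
c1=cv2.resize(a['image'][170:225,215:275,::-1],(360,396),interpolation=cv2.INTER_CUBIC)
cv2.imwrite('pics/crop6.png',np.hstack([c2,c1]))"
```

```text
t 15.07 tcp [0.6064 0.2113 0.2457] F [-0.6 -0.1 -0.6] M [-0.    0.03 -0.04] w 0.0438 gf 30.0
axes [[0.978, 0.206, 0.002], [0.206, -0.978, -0.002], [0.001, 0.002, -1.0]]
shift [-0.02  0.01  0.67]
tilt cask x,y -0.0014 0.0018 foot est [0.6065 0.2111 0.1748]
```

View pics/crop6.png

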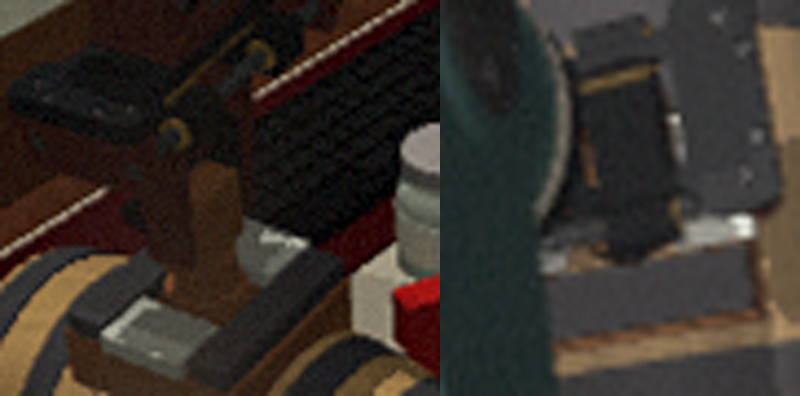

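The side view shows the tab held between the fingers at crop (215,215), with neck and shoulder rising between the plates (spread open). I'm lifting to about 25 mm clear.

{"name": "step_arm", "arguments": {"moves": [0,0,0,0,0,-0.25,1,0,0,0,0,0,-0.5,1,0,0,0,0,0,-0.75,1,0,0,0,0,0,-1,1,0,0,0,0,0,-1.25,1]}}

```text
time_s: 15.58
tool_pos: [0.6062, 0.2114, 0.2772]
tool_rot: [0.001, 0.995, 0.104, 0.0]
force: [-0.4, 0.1, -0.8]
gripper_width: 0.0435
gripper_force: 30.0
```

{"name": "step_arm", "arguments": {"moves": [0,0,0,0,0,-0.4,1,0,0,0,0,0,-0.8,1,0,0,0,0,0,-1.2,1,0,0,0,0,0,-1.5,1,0,0,0,0,0,-1.7,1]}}

```text
time_s: 16.0
tool_pos: [0.6065, 0.2115, 0.3204]
tool_rot: [0.001, 0.995, 0.104, 0.001]
force: [0.7, 0.9, -0.4]
gripper_width: 0.0438
gripper_force: 30.0
```

{"name": "step_arm", "arguments": {"moves": [0,0,0,0,0,0,1,0,0,0,0,0,0,1,0,0,0,0,0,0,1,0,0,0,0,0,0,1]}}

```text
time_s: 16.33
tool_pos: [0.6056, 0.2113, 0.3179]
tool_rot: [0.001, 0.995, 0.104, -0.001]
force: [-0.1, 0.3, -1.1]
gripper_width: 0.0438
gripper_force: 30.0
```

```bash
python3 -c "
from h import *
to([.606,.211,.320]);tilt()
b=snap('side','s5.png');a=snap('top','t5.png')
c2=cv2.resize(b['image'][130:240,190:310,::-1],(480,440),interpolation=cv2.INTER_CUBIC)
c1=cv2.resize(a['image'][150:260,220:300,::-1],(320,440),interpolation=cv2.INTER_CUBIC)
cv2.imwrite('pics/crop7.png',np.hstack([c2,c1]))
for z in(.212,.237,.2605):print(z,(proj(b,[.606,.211,z])-[190,130])*4)"
```

```text
t 16.33 tcp [0.6056 0.2113 0.3179] F [-0.1  0.3 -1.1] M [ 0.02  0.05 -0.03] w 0.0438 gf 30.0
axes [[0.978, 0.206, -0.001], [0.206, -0.978, -0.002], [-0.001, 0.002, -1.0]]
shift [ 0.02  0.01 -0.08]
tilt cask x,y 0.0012 0.0021 foot est [0.6055 0.2111 0.247 ]
0.212 [265.63009051 341.47443074]
0.237 [262.06999465 304.9056884 ]
0.2605 [258.61891706 269.45676451]
```

View pics/crop7.png

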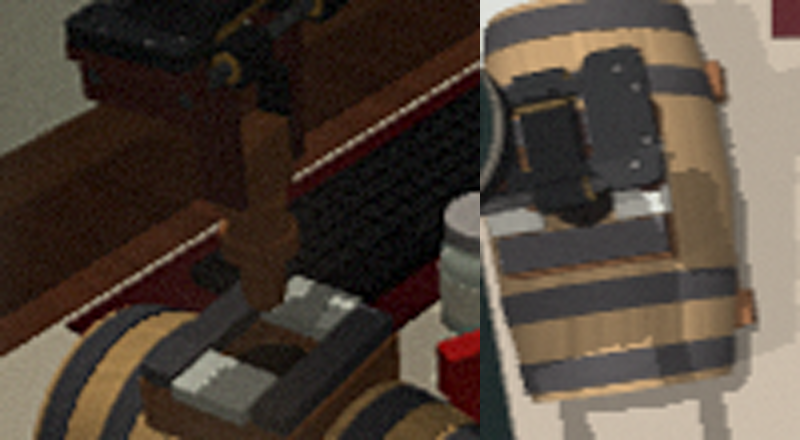

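The bung hangs upright over its hole at crop (265,350). Its foot, at (263,306), is about 23 mm above the boss and touches nothing but the gripper. I'm handing in.

```bash
python3 -c "
from plant import job_done
print(job_done())"
```

```text
the job is handed in; nothing more can be done
None
```

The job is handed in at about 16.5 s of the 58 s, with no verdict shown: the scanner was held 1.6 s about 8 cm over the label and laid flat again, and the bung was rocked free with under 8 N and is held upright about 23 mm above its hole.

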